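Seal a rearing-box lid with the rubber roller

ROBOT

A 6-joint arm with a two-finger parallel gripper is mounted at the origin on the work surface. World frame = base frame: x ahead of the robot, y to its left, z up, the work surface at z = 0. Lengths are in m, angles in rad, forces in N, time in s.
With the tool pointing down it reaches from about 0.35 to 0.85 m from the base axis. Payload 8.1 kg.
Tool frame: the origin (TCP) lies at the very end of the fingers, on their centre line; the grasp point (between the pads) lies 19 mm behind it; x points along the fingers, y is the direction in which the jaws open and shut, and the axes are right-handed (so a half turn about x gives the same grasp; the last joint's range is limited). The gripper opens to 93 mm and grips with 3 to 60 N. Pads are 15 mm wide; open, the fingers measure 128 mm over their backs; the gripper's body (75 mm by 188 mm) begins 65 mm behind the grasp point.
Start: joints at [1.245, 0.13, 1.488, -0, 1.523, -0.085], TCP at [0.143, 0.583, 0.219] pointing down, gripper open.
Joint ranges: [-2.96, 2.96], [-0.89, 2.26], [0.02, 2.5], [-1.34, 4.48], [0, 2.73], [-2.66, 2.66]. Speed limits (rad/s): [2.39, 2.39, 2.79, 3.14, 3.14, 3.14].

INTERFACE

Orientations are given as a rotation vector (axis times angle).
In Python, from plant import * gives the robot as it stands. The module is installed in compiled form; this text tells all that it offers.
- The arm moves only by the tool apply_moves, never from a script. Its argument "series" is a list of rows, each an object with "jaw": the gripper's target within -1 to 1 (shut at 1, half-way at 0, fully open at -1); "linear": the shift along the tool's x, y, z normalised to -1 to 1, where 1 is 0.6 m, a list of three; "roll": the turn about the tool's x normalised to -1 to 1, where 1 is 30 degrees. A call has 1 to 20 rows; each row is the pose to reach, as a shift and turn from the pose measured when the call began, along the tool's axes at that moment; what a row does not reach only later rows make up. A row lasts 1/8 s, in which the tool goes at most 62.5 mm and 10.7 degrees, less where a joint would pass 70% of its speed; a pose out of reach is approached as far as the arm can. A call with a number of a shift or a turn outside -1 to 1 is refused whole. A call with a gripper value outside its range is refused whole. The fingers move at their own pace and stop on an object; "force" is the grip in N (left out, the last holds). Time passes only in rows, so rows that repeat a pose let the fingers close. It gives the time, the measured TCP pose, the force and the opening at its end, in the units of the state.
- read_state(): the state, without advancing time (a new reading comes with each control period).
- read_camera(name): name is "scene" or "side" or "wrist"; returns a dict with "pixels" (420x560x3 uint8, blue, green, red), "intrinsics" (3x3 intrinsics, pixels), "D" ([k1, k2, p1, p2, k3] as OpenCV has them; the pictures are not rectified), "rvec" (rotation vector, rad) and "tvec" (3), from world to camera coordinates, as OpenCV has them; the wrist camera has in their place "tool_from_camera" (4x4, takes a point from camera to tool coordinates, whose origin is the TCP and whose axes are the tool frame's). Camera axes: x right, y down, z forward; pixel columns grow to the right and rows downward; lengths in m; the calibration is good to about 2 mm. A picture is of the moment at which its call begins: read the wrist's pose just before it. There is no depth.
- close_job(): hands the job in, once; it reports no verdict.
The state is a dict: "t": time; "q": joint angles; "dq": joint speeds; "joint_torque": joint torques, N m; "tool_pos": TCP position; "orientation": TCP orientation; "force": force on the tool from outside, world axes, zero at the start; "wrist_torque": the same for the moment, N m; "opening": finger opening in m.
Only numpy, scipy, OpenCV 4.12 (cv2) and the standard library are available. Lean on these libraries where they do the work, as an engineer would, in place of code of your own. Each camera call takes 0.05 s, during which the arm holds its last target. There are 200 camera calls.

TASK

Roll the grey rubber roller along the purple lid under steady hand pressure so that it pushes all three white snap ribs down flush, and stop it with its axis over the yellow mark, without letting it run free, lifting it off the lid, or leaning on it with more than 25 N. Then push the red vent plug at the near end of the lid fully home with the fingers and let go. Press the ribs only with the roller, never with the fingers, and leave the other things where they are.

Things in the scene. Friction and masses are not known exactly. Their poses are not given: they have to be found in the camera images.
- box: Clear plastic rearing box, 320 x 210 mm, fixed to the table, with a purple lid 340 x 230 mm; its deck (ridge tops) is 110 mm above the table. Origin: middle of the box's underside; +x runs along the lid from the red plug to the yellow mark, z up. Two rails 16 mm high, inner faces at y = +-73.5 mm, keep the roller straight; a 12 mm high end bar lies at x = 156 mm.
- roller_mid (a point): Centre of the loose roller: a rubber cylinder, dark grey with two orange bands, 90 mm diameter, 140 mm long, 0.4 to 0.6 kg, too thick to grasp, stiff. Its own y axis is the cylinder's axis. It starts across the lid between the rails, before the ribs (box x about -62 mm), and rolls along box x. It grips fingers and deck well (friction 0.5 or more) and comes to rest in the nearest groove.
- mark (a point): Middle of the yellow mark: a yellow band 16 mm wide across the lid, with yellow patches on both rails, at box x = 50 mm. The point is given 110 mm above the table, where the deck would be if the lid were level (see middle_rib). Axes as the box's: x along the lid, z up.
- middle_rib (a point): Place of the middle rib, at the deck's nominal height, 110 mm. White snap ribs at box x = -25, 0, +25 mm, 8 mm wide, up to 4 mm proud. The lane has cross ridges 2 mm high, 12.5 mm apart (box x = 6 + 12.5 n mm); ribs and mark lie midway between ridges. The rigid lid is not level: about box x = -62 mm it slopes up or down by up to 1.4 degrees (not measured): 2.8 mm at the mark.
- rib0 (a joint): How far the first rib (box x = -25 mm) has been pushed in, m: 0 = 4 mm proud, 0.004 = flush with the ridge tops; it can go 1.5 mm deeper. Moves only under more than about 12 N in all, so the roller's own weight does not push it in; it stays where it is pushed.
- rib1 (a joint): The same for the middle rib (box x = 0).
- rib2 (a joint): The same for the last rib (box x = +25 mm).
- plug (a joint): How far the red vent plug has been pushed in, m: 0 = standing 10 mm above the deck, 0.008 = home, 2 mm proud. It takes about 6 N to move and stays where it is pushed.
- plug_spot (a point): Place of the red vent plug, 26 mm diameter, on the lid's centre line at box x = -140 mm, at the deck's nominal height of 110 mm (up to 2 mm off with the lid's slope). It stays there when the plug moves; the plug's top stands 10 mm above the deck, less what it has been pushed in.
- roller: The roller itself; its origin is its centre, the same point as roller_mid.
- spray: Bystander: spray bottle with red head, 74 mm diameter, 230 mm tall, origin under its middle.
- jar: Bystander: glass jar with white cap, 68 mm diameter, 85 mm tall, origin under its middle.
- cup: Bystander: white plastic cup, 72 mm diameter, 80 mm tall, origin under its middle.
- spatula: Bystander: spatula lying on the table.
- scoop_block: Bystander: cork block 120 x 80 x 35 mm, origin under its middle.
Not all that is in view belongs to the job. Of the things like the roller, leave any that is turquoise; of the rest the larger one is meant.

How it is judged:
By the outcome, as a careful person would: the job done as asked, in the order asked, and still so for the second after the job is handed in, with the robot touching nothing.
It also fails if it takes over 72 s, if anything falls off the work surface, if the arm or the gripper's body presses on something with over 40 N, if the wrist force passes 120 N, or if a joint passes its speed limit or range.

## Working session

There is one attempt and no reset: what is moved stays moved. The work goes in short steps, Python scripts to look and compute and a tool call to move; the robot and the scene stay as the last step left them, time stands still between calls to the robot, and variables do not carry over. Pictures are saved under pics/ and viewed, about 8 in all and at most 12, crops included, and the job is handed in when it is done.

Besides the shell and the picture viewer there is one more tool, called after ">>>" as name(argument=value, ...), one argument or row to a line, values as JSON. apply_moves: Moves the arm, as the interface text tells. Its arguments: {"type":"object","properties":{"series":{"type":"array"},"force":{"type":"number"}},"required":["series"]}

```bash
mkdir -p pics
cat > h.py <<'E'
from plant import *
import numpy as np, cv2
def shot(n,f):
    s=read_state(); c=read_camera(n); cv2.imwrite('pics/'+f,c['pixels']); return s,c
def pose(c,s=None):
    if 'rvec' in c:
        R=cv2.Rodrigues(np.array(c['rvec'],float))[0]; t=np.array(c['tvec'],float).ravel(); return R.T,-R.T@t
    T=np.array(c['tool_from_camera']); Rt=cv2.Rodrigues(np.array(s['orientation'],float))[0]
    return Rt@T[:3,:3], Rt@T[:3,3]+np.array(s['tool_pos'])
def ray(c,uv,z,s=None):
    R,o=pose(c,s); p=cv2.undistortPoints(np.array(uv,float).reshape(-1,1,2),np.array(c['intrinsics']),np.array(c['D'])).reshape(-1,2)
    d=np.c_[p,np.ones(len(p))]@R.T
    return o+d*((z-o[2])/d[:,2])[:,None]
E
python3 - <<'E'
from h import *
import pickle
d={}
for n in ['scene','side','wrist']:
    s,c=shot(n,n+'0.png'); d[n]=(s,c)
    R,o=pose(c,s); print(n,o.round(3),R[:,2].round(2))
pickle.dump(d,open('d0.pkl','wb'))
a=np.hstack([cv2.resize(d[n][1]['pixels'],(400,300)) for n in ['side','wrist']]); cv2.imwrite('pics/sw0.png',a)
print(read_state())
E
```

```text
scene [1.129 0.022 1.046] [-0.51 -0.   -0.86]
side [ 0.185 -0.932  1.174] [ 0.24  0.66 -0.72]
wrist [0.064 0.601 0.384] [ 0.28 -0.07 -0.96]
{'t': 0.15, 'q': array([ 1.24454436e+00,  1.30992729e-01,  1.48903580e+00, -1.95888270e-07,
        1.52297196e+00, -8.53755165e-02]), 'dq': array([ 0.0013588 , -0.0017496 , -0.00322321,  0.0005853 ,  0.00059782,
       -0.0003251 ]), 'joint_torque': array([ 4.79786249e-04, -5.60477507e+01, -4.92336202e+01,  7.67862378e-02,
        3.06142517e-02, -1.36909957e-04]), 'tool_pos': array([0.14295745, 0.58227562, 0.21782173]), 'orientation': array([ 0.18802414,  1.56279914, -0.19019334]), 'force': array([-0.44385076, -0.47003295, -0.65395732]), 'wrist_torque': array([ 0.01392696, -0.01773162,  0.00125338]), 'opening': 0.09278265567685282}
```

View pics/scene0.png

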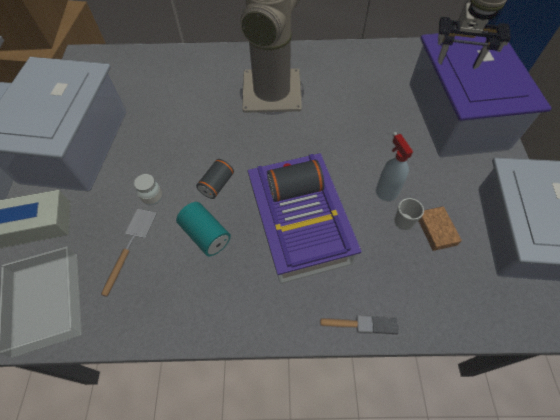

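View pics/sw0.png

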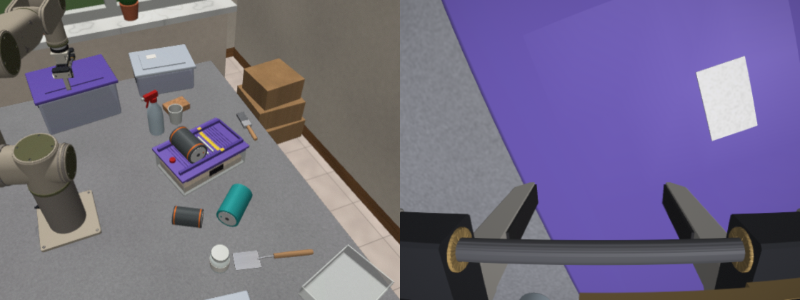

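The scene view shows three roller-like things: grey with orange bands on the lid (296,180), a smaller grey one on the table (215,178), and a turquoise one (203,228). The one on the lid is the larger non-turquoise one and lies across the lid before the ribs, so it is the one meant. I'll confirm that in a crop.

Run:
```python
import pickle
from h import *
d=pickle.load(open('d0.pkl','rb'))
s,c=d['scene']; im=c['pixels']; A=cv2.resize(im[145:285,185:365],None,fx=4,fy=4,interpolation=cv2.INTER_CUBIC)
cv2.imwrite('pics/crop1.png',A)
for n in ['scene','side']:
    s,c=d[n]; im=c['pixels']; h=cv2.cvtColor(im,cv2.COLOR_BGR2HSV)
    for nm,lo,hi in [('yellow',(22,130,100),(35,255,255)),('purple',(118,90,60),(135,255,255)),('orange',(5,130,80),(18,255,255)),('red',(0,170,80),(4,255,255)),('white',(90,0,185),(140,50,255))]:
        m=cv2.inRange(h,lo,hi); k,l,st,ce=cv2.connectedComponentsWithStats(m)
        for i in range(1,k):
            if st[i,4]>12:
                q=cv2.minAreaRect(np.argwhere(l==i)[:,::-1].astype(np.float32))
                print(n,nm,st[i].tolist(),ce[i].round(1),cv2.boxPoints(q).round(0).tolist() if st[i,4]>60 else '')
```

```text
scene yellow [332, 210, 5, 6, 21] [334.  212.4] 
scene yellow [276, 215, 56, 16, 263] [303.6 222.8] [[275.0, 224.0], [331.0, 214.0], [332.0, 222.0], [277.0, 232.0]]
scene purple [421, 34, 130, 86, 6290] [485.3  81.1] [[420.0, 36.0], [500.0, -1.0], [551.0, 109.0], [472.0, 146.0]]
scene purple [454, 36, 33, 7, 136] [471.7  38.6] [[454.0, 39.0], [455.0, 33.0], [486.0, 37.0], [486.0, 42.0]]
scene purple [248, 154, 113, 120, 6009] [303.2 223.3] [[247.0, 169.0], [330.0, 145.0], [361.0, 252.0], [278.0, 276.0]]
scene orange [217, 160, 16, 13, 29] [225.9 164.9] 
scene orange [313, 160, 9, 29, 67] [318.2 173.4] [[313.0, 160.0], [316.0, 159.0], [323.0, 187.0], [320.0, 188.0]]
scene orange [271, 170, 8, 29, 66] [275.2 182.9] [[271.0, 170.0], [273.0, 169.0], [280.0, 197.0], [278.0, 198.0]]
scene orange [200, 182, 17, 13, 33] [209.2 186.6] 
scene red [396, 135, 16, 19, 103] [403.4 144. ] [[395.0, 137.0], [399.0, 134.0], [412.0, 151.0], [408.0, 155.0]]
side yellow [279, 185, 29, 25, 129] [292.9 197.2] [[279.0, 186.0], [281.0, 184.0], [307.0, 208.0], [305.0, 210.0]]
side yellow [309, 208, 5, 4, 13] 
[... 484 characters left out ...]
5.3 184.9] 
side orange [262, 200, 22, 23, 68] [270. 208.] [[257.0, 217.0], [278.0, 196.0], [283.0, 201.0], [262.0, 222.0]]
side orange [242, 289, 6, 25, 54] [243.8 301.1] 
side orange [277, 293, 6, 25, 53] [279.1 304.9] 
side red [201, 126, 19, 24, 216] [211.  135.5] [[198.0, 135.0], [218.0, 125.0], [225.0, 139.0], [205.0, 149.0]]
side red [238, 221, 7, 6, 30] [240.8 223.6] 
side white [181, 62, 92, 44, 2440] [225.2  83. ] [[180.0, 74.0], [267.0, 59.0], [272.0, 92.0], [186.0, 106.0]]
side white [277, 191, 22, 20, 22] [287.5 199.9] 
side white [330, 370, 15, 7, 44] [336.8 373.6] 
side white [290, 407, 59, 13, 408] [326.7 415.1] [[290.0, 407.0], [348.0, 407.0], [348.0, 419.0], [290.0, 419.0]]
```

View pics/crop1.png

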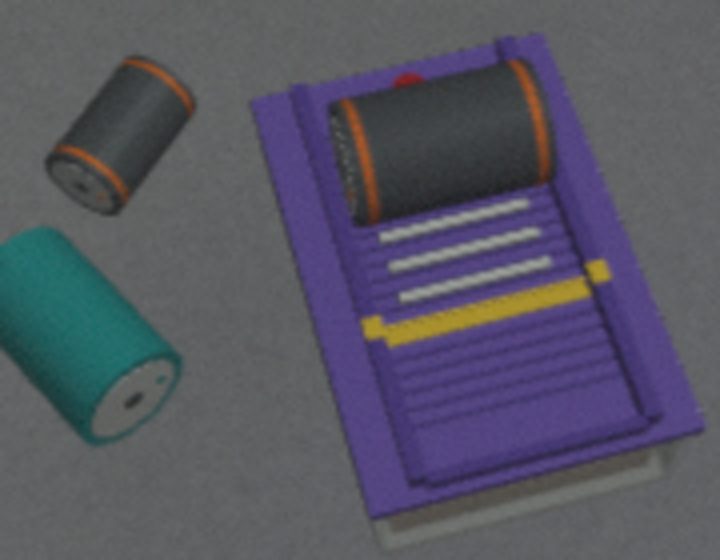

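The crop confirms it: the large grey roller with orange bands is on the lid at crop (445,140), with three white ribs, the yellow band at (490,313) and the red plug at (408,80). Next I'll compute the lid frame.

```bash
cat >> h.py <<'E'
def plan(target,yaw=None):
    "tool-axis linear units, and roll units to bring tool y along +-world yaw"
    s=read_state(); R=cv2.Rodrigues(np.array(s['orientation'],float))[0]
    lin=R.T@(np.array(target)-s['tool_pos'])/0.6
    out=[lin.round(4)]
    if yaw is not None:
        v=R.T@np.array([np.cos(yaw),np.sin(yaw),0]); a=np.degrees(np.arctan2(v[2],v[1])); out.append(((a+90)%180-90)/30)
    print('tcp',s['tool_pos'].round(4),'F',s['force'].round(1),'t',round(s['t'],2),'q6',s['q'][5].round(2),'plan',*out)
E
python3 - <<'E'
import pickle
from h import *
d=pickle.load(open('d0.pkl','rb'))
s,c=d['scene']; C=np.array([[252,103],[540,35],[703,430],[375,515]])/4.+[185,145]-.4
P=ray(c,C,.110); print(P.round(4))
near=(P[0]+P[1])/2; far=(P[2]+P[3])/2; x=far-near; print('len',np.linalg.norm(x),np.linalg.norm(P[1]-P[0]),np.linalg.norm(P[2]-P[3]))
print('yaw',np.degrees(np.arctan2(x[1],x[0])),np.degrees(np.arctan2(*(-(P[1]-P[0])[[0]],(P[1]-P[0])[1]))), 'ctr',P.mean(0))
Y=ray(c,[[303.6,222.8]],.108); print('yel',Y)
s2,c2=d['side']; print('side yel',ray(c2,[[292.9,197.2]],.108),'plug',ray(c2,[[240.8,223.6]],.117))
R=cv2.Rodrigues(np.array(s['orientation'],float))[0]; print(R.round(3))
print('bystander spray/cup',ray(c,[[390,195],[409,225]],.0))
plan([.45,.05,.40],np.arctan2(x[1],x[0]))
E
```

```text
[[ 0.4514 -0.0716  0.11  ]
 [ 0.3938  0.1464  0.11  ]
 [ 0.7217  0.2291  0.11  ]
 [ 0.7754  0.0144  0.11  ]]
len 0.3366689760098801 0.22551357482537887 0.22137836997285673
yaw 14.511682593648805 [14.81009646] ctr [0.58557261 0.07956342 0.11      ]
yel [[0.63071266 0.08588838 0.108     ]]
side yel [[0.62912444 0.09909336 0.108     ]] plug [[0.44484231 0.04544818 0.117     ]]
[[-0.001  0.239  0.971]
 [-0.002  0.971 -0.239]
 [-1.    -0.002 -0.   ]]
bystander spray/cup [[0.48031802 0.37145338 0.        ]
 [0.58845762 0.41074996 0.        ]]
tcp [0.143  0.5823 0.2178] F [-0.4 -0.5 -0.7] t 0.15 q6 -0.09 plan [-0.3027 -0.7399  0.7086] 2.0562380058611995
```

Run:
```python
from h import *
plan([.143,.582,.45]);plan([.54,.07,.45],np.radians(14.6))
```

```text
tcp [0.143  0.5823 0.2178] F [-0.4 -0.5 -0.7] t 0.15 q6 -0.09 plan [-3.87e-01 -1.00e-03  1.00e-04]
tcp [0.143  0.5823 0.2178] F [-0.4 -0.5 -0.7] t 0.15 q6 -0.09 plan [-0.3861 -0.6718  0.8463] 2.0532940934803454
```

>>> apply_moves(
  series=[
    {"jaw": 1,"linear": [-0.1,0,0],"roll": 0},
    {"jaw": 1,"linear": [-0.2,0,0],"roll": 0},
    {"jaw": 1,"linear": [-0.3,0,0],"roll": 0},
    {"jaw": 1,"linear": [-0.38,-0.06,0.075],"roll": 0.1},
    {"jaw": 1,"linear": [-0.386,-0.12,0.15],"roll": 0.3},
    {"jaw": 1,"linear": [-0.386,-0.18,0.225],"roll": 0.5},
    {"jaw": 1,"linear": [-0.386,-0.24,0.3],"roll": 0.7},
    {"jaw": 1,"linear": [-0.386,-0.3,0.375],"roll": 0.9},
    {"jaw": 1,"linear": [-0.386,-0.36,0.45],"roll": 1},
    {"jaw": 1,"linear": [-0.386,-0.42,0.525],"roll": 1},
    {"jaw": 1,"linear": [-0.386,-0.48,0.6],"roll": 1},
    {"jaw": 1,"linear": [-0.386,-0.54,0.675],"roll": 1},
    {"jaw": 1,"linear": [-0.386,-0.6,0.76],"roll": 1},
    {"jaw": 1,"linear": [-0.386,-0.672,0.846],"roll": 1},
    {"jaw": 1,"linear": [-0.386,-0.672,0.846],"roll": 1},
    {"jaw": 1,"linear": [-0.386,-0.672,0.846],"roll": 1},
    {"jaw": 1,"linear": [-0.386,-0.672,0.846],"roll": 1},
  ],
  force=20,
)

```text
t: 2.28
tool_pos: [0.5393, 0.0712, 0.4504]
orientation: [0.596, 1.487, -0.597]
force: [0.7, 0.4, 0.4]
opening: 0.0004
```

Run:
```python
from h import *
plan([.54,.07,.45],np.radians(14.6))
```

```text
tcp [0.5393 0.0712 0.4504] F [0.7 0.4 0.4] t 2.27 q6 -0.77 plan [ 0.0007 -0.0006  0.0022] 1.0563707380935399
```

>>> apply_moves(
  series=[
    {"jaw": 1,"linear": [0,0,0],"roll": 0.35},
    {"jaw": 1,"linear": [0,0,0],"roll": 0.7},
    {"jaw": 1,"linear": [0,0,0],"roll": 1},
    {"jaw": 1,"linear": [0,0,0],"roll": 1},
    {"jaw": 1,"linear": [0,0,0],"roll": 1},
  ],
)

```text
t: 2.9
tool_pos: [0.539, 0.072, 0.4508]
orientation: [0.993, 1.331, -0.994]
force: [0.4, 0.4, 0.2]
opening: 0.0004
```

Run:
```python
from h import *
import pickle
s,c=shot('wrist','w1.png'); pickle.dump((s,c),open('w1.pkl','wb'))
plan([.54,.07,.45],np.radians(14.6)); print(s['q'].round(2))
```

```text
tcp [0.539  0.0718 0.4506] F [-0.2  0.1 -0.6] t 2.95 q6 -0.25 plan [0.0011 0.0007 0.0033] 0.0640660242981473
[ 0.04  0.01  1.2  -0.    1.94 -0.25]
```

View pics/w1.png

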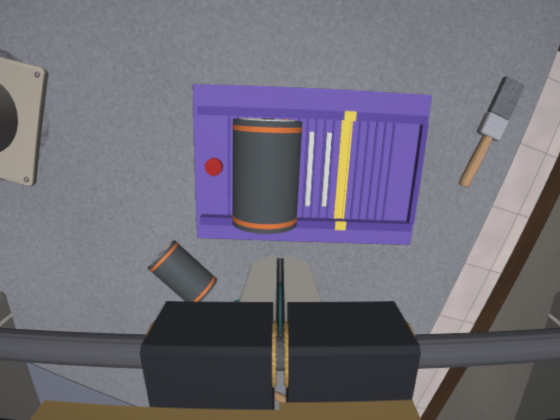

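Wrist view: the lid runs level across the picture, with the plug at (213,166), roller centre near (267,175), two ribs visible at (309,168) and (327,168), and the mark at (344,170). I'll refine the frame from this.

Run:
```python
from h import *
import pickle
s,c=pickle.load(open('w1.pkl','rb')); im=c['pixels']; h=cv2.cvtColor(im,cv2.COLOR_BGR2HSV)
def comp(lo,hi,amin):
    m=cv2.inRange(h,lo,hi); m[250:]=0; k,l,st,ce=cv2.connectedComponentsWithStats(m)
    return [(st[i],ce[i],np.argwhere(l==i)[:,::-1].astype(np.float32)) for i in range(1,k) if st[i,4]>amin]
def g(uv,z): return ray(c,uv,z,s)
yel=comp((22,130,100),(35,255,255),60)
for a,b,p in yel: print('yel',a,b)
for a,b,p in comp((0,170,60),(6,255,255),60): print('red',b,g([b],.118))
for a,b,p in comp((5,150,80),(18,255,255),40): print('or',a,b)
for a,b,p in comp((90,0,150),(150,50,255),60): print('wh',a,b,g([b],.113))
m=cv2.inRange(h,(115,80,40),(138,255,255)); m[250:]=0
ct=max(cv2.findContours(m,0,2)[0],key=cv2.contourArea); hull=cv2.convexHull(ct)
ap=cv2.approxPolyDP(hull,8,True)[:,0]; print(ap)
P=g(ap,.110); print(P.round(4), P.mean(0))
for i in range(len(P)):
    e=P[(i+1)%len(P)]-P[i]; print(np.linalg.norm(e).round(4),np.degrees(np.arctan2(e[1],e[0])).round(2))
gm=cv2.inRange(h,(0,0,20),(179,90,75)); gm[:, :232]=0;gm[:,302:]=0;gm[:130]=0;gm[220:]=0
print('dark',np.argwhere(gm)[:,1].min(),np.argwhere(gm)[:,1].max())
for b in yel:
    q=b[2]; q=q[(q[:,1]>122)&(q[:,1]<218)]
    if len(q): w=g(q,.108); print('band ctr',w.mean(0)); vx,vy,_,_=cv2.fitLine(w[:,:2].astype(np.float32),2,0,.001,.001).ravel(); print(np.degrees(np.arctan2(vy,vx)))
```

```text
yel [ 334  112   22  106 1025] [343.39512195 163.66439024]
yel [335 222  11   8  71] [340.28169014 225.16901408]
red [213.14044944 166.17977528] [[0.44621571 0.04610942 0.118     ]]
or [234 125  67   8 321] [267.0529595 129.1588785]
or [233 217  63  12 251] [263.9123506  224.38645418]
wh [482 113  27  27 432] [494.95138889 125.94444444] [[0.82353873 0.22200275 0.113     ]]
wh [305 132  10  74 402] [309.26616915 168.74875622] [[0.58121375 0.08124118 0.113     ]]
wh [321 132  11  75 379] [326.2585752  169.11873351] [[0.60521072 0.08786996 0.113     ]]
[[193  85]
 [430  95]
 [409 244]
 [198 237]]
[[ 0.3907  0.1474  0.11  ]
 [ 0.7137  0.2315  0.11  ]
 [ 0.7707  0.0126  0.11  ]
 [ 0.448  -0.0706  0.11  ]] [0.58075778 0.08023098 0.11      ]
0.3337 14.58
0.2262 -75.39
0.3333 -165.55
0.2254 104.73
dark 233 300
band ctr [0.62987397 0.0929243  0.108     ]
-75.52265
```

```bash
cat >> h.py <<'E'
O=np.array([.5812,.0808]); U=np.array([np.cos(np.radians(14.57)),np.sin(np.radians(14.57))])
def bx(x,z,y=0): return [*(O+x*U+y*np.array([-U[1],U[0]])),z]
def where():
    s=read_state(); d=s['tool_pos'][:2]-O
    print('box x %.1f y %.1f z %.2f mm'%(1e3*d@U,1e3*(d@np.array([-U[1],U[0]])),1e3*s['tool_pos'][2]),'F',s['force'].round(2),'t',round(s['t'],2))
E
python3 - <<'E'
from h import *
import pickle
s,c=pickle.load(open('w1.pkl','rb'))
for uv in [(267,129.2),(263.9,224.4)]: print((( ray(c,[uv],.199,s)[0][:2]-O)@np.c_[U,[-U[1],U[0]]]*1e3).round(1))
plan(bx(-.069,.212),np.radians(14.57)); where()
E
```

```text
[-60.   59.7]
[-61.1 -58.4]
tcp [0.539  0.0718 0.4506] F [-0.2  0.1 -0.6] t 2.95 q6 -0.25 plan [ 0.3977 -0.0434  0.0013] 0.06506602382120927
box x -43.1 y 1.9 z 450.65 mm F [-0.18  0.13 -0.59] t 2.95
```

>>> apply_moves(
  series=[
    {"jaw": 1,"linear": [0.1,-0.03,0.001],"roll": 0.065},
    {"jaw": 1,"linear": [0.2,-0.0434,0.0013],"roll": 0.065},
    {"jaw": 1,"linear": [0.29,-0.0434,0.0013],"roll": 0.065},
    {"jaw": 1,"linear": [0.35,-0.0434,0.0013],"roll": 0.065},
    {"jaw": 1,"linear": [0.38,-0.0434,0.0013],"roll": 0.065},
    {"jaw": 1,"linear": [0.3977,-0.0434,0.0013],"roll": 0.065},
    {"jaw": 1,"linear": [0.3977,-0.0434,0.0013],"roll": 0.065},
    {"jaw": 1,"linear": [0.3977,-0.0434,0.0013],"roll": 0.065},
  ],
)

```text
t: 3.95
tool_pos: [0.5154, 0.0635, 0.2137]
orientation: [1.02, 1.316, -1.018]
force: [0.4, -0.1, 0.1]
opening: 0.0006
```

```bash
python3 -c "
from h import *
where(); plan(bx(-.069,.203),np.radians(14.57))
s,c=shot('wrist','w2.png')"
```

```text
box x -68.0 y -0.2 z 213.72 mm F [ 0.4  -0.08  0.12] t 3.95
tcp [0.5154 0.0635 0.2137] F [ 0.4 -0.1  0.1] t 3.95 q6 -0.23 plan [ 0.0179 -0.0017 -0.0004] 0.00038320392704065397
```

View pics/w2.png

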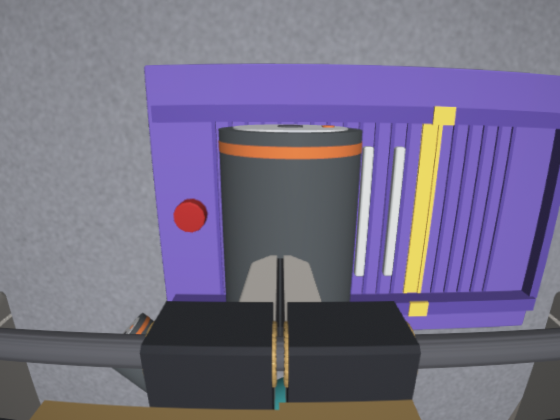

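View: closed fingertip at about (281,257), slightly left of the roller's centre line (about column 290), as planned. Now I'll touch down gently.

>>> apply_moves(
  series=[
    {"jaw": 1,"linear": [0.008,-0.001,0],"roll": 0},
    {"jaw": 1,"linear": [0.015,-0.001,0],"roll": 0},
    {"jaw": 1,"linear": [0.017,-0.001,0],"roll": 0},
    {"jaw": 1,"linear": [0.017,-0.001,0],"roll": 0},
  ],
)

```text
t: 4.5
tool_pos: [0.5146, 0.0633, 0.2032]
orientation: [1.02, 1.316, -1.019]
force: [-0.7, -0.1, 0.5]
opening: 0.0009
```

>>> apply_moves(
  series=[
    {"jaw": 1,"linear": [0.002,0,0],"roll": 0},
    {"jaw": 1,"linear": [0.003,0,0],"roll": 0},
    {"jaw": 1,"linear": [0.003,0,0],"roll": 0},
  ],
)

```text
t: 4.88
tool_pos: [0.5146, 0.0633, 0.2014]
orientation: [1.02, 1.316, -1.019]
force: [-0.0, -0.3, 0.1]
opening: 0.0002
```

>>> apply_moves(
  series=[
    {"jaw": 1,"linear": [0.001,0,0],"roll": 0},
    {"jaw": 1,"linear": [0.002,0,0],"roll": 0},
    {"jaw": 1,"linear": [0.002,0,0],"roll": 0},
  ],
)

```text
t: 5.25
tool_pos: [0.5146, 0.0633, 0.2001]
orientation: [1.02, 1.316, -1.019]
force: [-0.6, 0.1, 0.5]
opening: 0.0003
```

>>> apply_moves(
  series=[
    {"jaw": 1,"linear": [0.001,0,0],"roll": 0},
    {"jaw": 1,"linear": [0.001,0,0],"roll": 0},
  ],
)

```text
t: 5.5
tool_pos: [0.5148, 0.0633, 0.1999]
orientation: [1.02, 1.316, -1.018]
force: [1.1, 0.6, 2.1]
opening: 0.0008
```

>>> apply_moves(
  series=[
    {"jaw": 1,"linear": [0.001,0,0],"roll": 0},
    {"jaw": 1,"linear": [0.001,0,0],"roll": 0},
  ],
)

```text
t: 5.75
tool_pos: [0.5152, 0.0634, 0.1998]
orientation: [1.021, 1.315, -1.018]
force: [-0.1, 0.8, 5.7]
opening: 0.0003
```

>>> apply_moves(
  series=[
    {"jaw": 1,"linear": [0.001,0,0],"roll": 0},
    {"jaw": 1,"linear": [0.001,0,0],"roll": 0},
  ],
)

```text
t: 6.0
tool_pos: [0.5155, 0.0634, 0.1998]
orientation: [1.021, 1.314, -1.017]
force: [-0.7, 0.7, 6.6]
opening: 0.0007
```

>>> apply_moves(
  series=[
    {"jaw": 1,"linear": [0.0016,0,0],"roll": 0},
    {"jaw": 1,"linear": [0.0022,0,0],"roll": 0},
    {"jaw": 1,"linear": [0.0022,0.003,0],"roll": 0},
    {"jaw": 1,"linear": [0.0022,0.007,0],"roll": 0},
    {"jaw": 1,"linear": [0.0022,0.011,0],"roll": 0},
  ],
)

```text
t: 6.62
tool_pos: [0.5229, 0.0653, 0.2001]
orientation: [1.022, 1.312, -1.015]
force: [-1.0, 1.6, 9.6]
opening: 0.0004
```

```bash
python3 -c "
from h import *
where(); plan(bx(-.044,.198),np.radians(14.57))"
```

```text
box x -60.3 y -0.3 z 200.05 mm F [-1.04  1.59  9.56] t 6.62
tcp [0.5229 0.0653 0.2001] F [-1.   1.6  9.6] t 6.62 q6 -0.23 plan [ 0.0036  0.0272 -0.0006] 0.0005817827630626956
```

>>> apply_moves(
  series=[
    {"jaw": 1,"linear": [0.0035,0.004,0],"roll": 0},
    {"jaw": 1,"linear": [0.004,0.009,0],"roll": 0},
    {"jaw": 1,"linear": [0.004,0.014,0],"roll": 0},
  ],
)

```text
t: 7.0
tool_pos: [0.5326, 0.0677, 0.2]
orientation: [1.024, 1.309, -1.012]
force: [-0.1, 2.3, 12.7]
opening: 0.0001
```

```bash
python3 -c "
from h import *
where(); plan(bx(-.0426,.1975),np.radians(14.57))"
```

```text
box x -50.3 y -0.4 z 200.02 mm F [-0.09  2.34 12.65] t 7.0
tcp [0.5326 0.0677 0.2   ] F [-0.1  2.3 12.7] t 7.0 q6 -0.22 plan [ 0.0043  0.0127 -0.0007] 0.0008766812510543787
```

>>> apply_moves(
  series=[
    {"jaw": 1,"linear": [0.0048,0.005,0],"roll": 0},
    {"jaw": 1,"linear": [0.005,0.01,0],"roll": 0},
    {"jaw": 1,"linear": [0.005,0.013,0],"roll": 0},
    {"jaw": 1,"linear": [0.005,0.013,0],"roll": 0},
  ],
)

```text
t: 7.5
tool_pos: [0.5419, 0.07, 0.1997]
orientation: [1.027, 1.306, -1.008]
force: [-1.1, 1.5, 13.9]
opening: 0.0003
```

```bash
python3 -c "
from h import *
s,c=shot('wrist','w3.png'); where(); plan(bx(-.063,.1975),np.radians(14.57))"
```

```text
box x -40.8 y -0.5 z 199.69 mm F [-0.17  1.   13.59] t 7.55
tcp [0.5419 0.07   0.1997] F [-0.2  1.  13.6] t 7.55 q6 -0.22 plan [ 0.003  -0.0371 -0.0009] 0.0011056012295493172
```

View pics/w3.png

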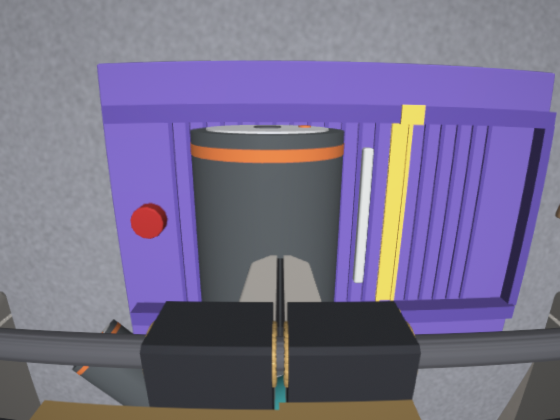

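Finger right of the roller's centre (281 vs about 267), and the roller is in the second groove just before rib 0. I'll lift and regrip behind the top.

>>> apply_moves(
  series=[
    {"jaw": 1,"linear": [0,0,0],"roll": 0},
    {"jaw": 1,"linear": [-0.005,0,0],"roll": 0},
    {"jaw": 1,"linear": [-0.01,0,0],"roll": 0},
    {"jaw": 1,"linear": [-0.012,-0.0366,0],"roll": 0},
    {"jaw": 1,"linear": [-0.012,-0.0366,-0.001],"roll": 0},
    {"jaw": 1,"linear": [-0.006,-0.0366,-0.001],"roll": 0},
    {"jaw": 1,"linear": [-0.003,-0.0366,-0.001],"roll": 0},
    {"jaw": 1,"linear": [-0.003,-0.0366,-0.001],"roll": 0},
  ],
)

```text
t: 8.55
tool_pos: [0.5205, 0.0651, 0.2006]
orientation: [1.026, 1.306, -1.009]
force: [0.0, -0.2, 0.3]
opening: 0.0003
```

```bash
cat >> h.py <<'E'
def roll():
    s=read_state(); c=read_camera('wrist'); h=cv2.cvtColor(c['pixels'],cv2.COLOR_BGR2HSV)
    m=cv2.inRange(h,(5,150,80),(18,255,255)); m[200:]=0
    k,l,st,ce=cv2.connectedComponentsWithStats(m); i=1+np.argmax(st[1:,4]); x0,w=st[i,0],st[i,2]
    e=ray(c,[[x0,ce[i][1]],[x0+w,ce[i][1]],ce[i]],.157,s); e2=ray(c,[ce[i]],.199,s)
    print('roller x sil %.1f band %.1f'%(1e3*((e[0]+e[1])[:2]/2-O)@U,1e3*(e2[0][:2]-O)@U))
E
python3 -c "
from h import *
where(); roll()
plan(bx(-.0628,.2),np.radians(14.57))"
```

```text
box x -62.7 y 0.1 z 200.64 mm F [ 0.04 -0.21  0.32] t 8.55
roller x sil -48.0 band -51.9
tcp [0.5205 0.0651 0.2008] F [ 0.4 -0.1  0.1] t 8.6 q6 -0.23 plan [ 0.0013 -0.0002  0.0001] 0.0012224077648947211
```

>>> apply_moves(
  series=[
    {"jaw": 1,"linear": [0.0015,0,0],"roll": 0},
    {"jaw": 1,"linear": [0.0025,0,0],"roll": 0},
    {"jaw": 1,"linear": [0.0025,0,0],"roll": 0},
  ],
)

```text
t: 8.98
tool_pos: [0.5205, 0.0651, 0.1992]
orientation: [1.026, 1.306, -1.009]
force: [-0.4, 0.1, 0.4]
opening: 0.0004
```

```bash
python3 -c "
from h import *
where(); plan(bx(-.0628,.197),np.radians(14.57))
print(cv2.Rodrigues(read_state()['orientation'])[0][:,0].round(4))"
```

```text
box x -62.7 y 0.1 z 199.24 mm F [-0.45  0.13  0.35] t 8.97
tcp [0.5205 0.0651 0.1992] F [-0.4  0.1  0.4] t 8.97 q6 -0.23 plan [ 0.0037 -0.0003  0.0001] 0.0013005156398094187
[ 1.620e-02  8.000e-04 -9.999e-01]
```

>>> apply_moves(
  series=[
    {"jaw": 1,"linear": [0.0012,0,0],"roll": 0},
    {"jaw": 1,"linear": [0.0012,0,0],"roll": 0},
  ],
)

```text
t: 9.22
tool_pos: [0.5208, 0.0651, 0.199]
orientation: [1.027, 1.306, -1.008]
force: [-0.4, -0.4, 2.5]
opening: 0.0006
```

>>> apply_moves(
  series=[
    {"jaw": 1,"linear": [0.0014,0,0],"roll": 0},
    {"jaw": 1,"linear": [0.0014,0,0],"roll": 0},
  ],
)

```text
t: 9.48
tool_pos: [0.5212, 0.0652, 0.1989]
orientation: [1.027, 1.305, -1.007]
force: [-1.3, 0.0, 5.5]
opening: 0.0003
```

>>> apply_moves(
  series=[
    {"jaw": 1,"linear": [0.002,0.001,0],"roll": 0},
    {"jaw": 1,"linear": [0.0032,0.004,0],"roll": 0},
    {"jaw": 1,"linear": [0.0036,0.009,0],"roll": 0},
    {"jaw": 1,"linear": [0.0036,0.014,0],"roll": 0},
  ],
)

```text
t: 9.98
tool_pos: [0.5309, 0.0677, 0.1997]
orientation: [1.029, 1.302, -1.004]
force: [-3.5, -0.1, 15.2]
opening: 0.0005
```

```bash
python3 -c "
from h import *
where(); plan(bx(-.0125,.1968),np.radians(14.57))"
```

```text
box x -52.0 y -0.1 z 199.66 mm F [-3.48 -0.07 15.22] t 9.97
tcp [0.5309 0.0677 0.1997] F [-3.5 -0.1 15.2] t 9.97 q6 -0.22 plan [ 0.0062  0.0657 -0.0001] 0.0016205290110022474
```

>>> apply_moves(
  series=[
    {"jaw": 1,"linear": [0.0048,0.006,0],"roll": 0},
    {"jaw": 1,"linear": [0.0048,0.011,0],"roll": 0},
    {"jaw": 1,"linear": [0.0048,0.016,0],"roll": 0},
  ],
)

```text
t: 10.35
tool_pos: [0.5419, 0.0704, 0.1998]
orientation: [1.031, 1.298, -1.001]
force: [-2.1, 0.4, 13.1]
opening: 0.0003
```

```bash
python3 -c "
from h import *
where(); plan(bx(-.0125,.1968),np.radians(14.57))"
```

```text
box x -40.7 y -0.2 z 199.79 mm F [-2.11  0.44 13.06] t 10.35
tcp [0.5419 0.0704 0.1998] F [-2.1  0.4 13.1] t 10.35 q6 -0.22 plan [ 0.0062  0.0468 -0.0003] 0.0018874123668444062
```

>>> apply_moves(
  series=[
    {"jaw": 1,"linear": [0.0055,0.006,0],"roll": 0},
    {"jaw": 1,"linear": [0.0055,0.012,0],"roll": 0},
    {"jaw": 1,"linear": [0.0055,0.018,0],"roll": 0},
  ],
)

```text
t: 10.72
tool_pos: [0.5544, 0.0735, 0.2]
orientation: [1.034, 1.294, -0.997]
force: [-0.6, 0.3, 14.3]
opening: 0.0004
```

```bash
python3 -c "
from h import *
where(); plan(bx(-.0125,.1968),np.radians(14.57))"
```

```text
box x -27.7 y -0.3 z 199.97 mm F [-0.57  0.32 14.27] t 10.72
tcp [0.5544 0.0735 0.2   ] F [-0.6  0.3 14.3] t 10.72 q6 -0.22 plan [ 0.0061  0.0252 -0.0005] 0.002155147508467792
```

>>> apply_moves(
  series=[
    {"jaw": 1,"linear": [0.006,0.006,0],"roll": 0},
    {"jaw": 1,"linear": [0.006,0.012,0],"roll": 0},
    {"jaw": 1,"linear": [0.006,0.018,0],"roll": 0},
    {"jaw": 1,"linear": [0.006,0.024,0],"roll": 0},
    {"jaw": 1,"linear": [0.006,0.024,0],"roll": 0},
  ],
)

```text
t: 11.35
tool_pos: [0.5701, 0.0775, 0.1989]
orientation: [1.036, 1.291, -0.994]
force: [1.3, 1.3, 9.6]
opening: 0.0005
```

```bash
python3 -c "
from h import *
where(); roll(); plan(bx(-.0375,.206),np.radians(14.57))"
```

```text
box x -11.6 y -0.4 z 198.91 mm F [1.29 1.25 9.56] t 11.35
roller x sil -24.0 band -23.3
tcp [0.5701 0.0775 0.1989] F [ 1.1 -0.3  8.7] t 11.4 q6 -0.21 plan [-0.0133 -0.0427 -0.0006] 0.0024236103263528246
```

>>> apply_moves(
  series=[
    {"jaw": 1,"linear": [0.004,0,0],"roll": 0},
    {"jaw": 1,"linear": [0.0045,0,0],"roll": 0},
    {"jaw": 1,"linear": [0.0045,0,0],"roll": 0},
  ],
)

```text
t: 11.78
tool_pos: [0.5718, 0.0779, 0.1987]
orientation: [1.038, 1.288, -0.99]
force: [0.1, 2.3, 10.2]
opening: 0.0003
```

```bash
python3 -c "
from h import *
where(); plan(bx(-.0377,.206),np.radians(14.57))"
```

```text
box x -9.8 y -0.4 z 198.74 mm F [ 0.07  2.3  10.15] t 11.78
tcp [0.5718 0.0779 0.1987] F [ 0.1  2.3 10.2] t 11.78 q6 -0.21 plan [-0.014  -0.0459 -0.0007] 0.0027802845586966402
```

>>> apply_moves(
  series=[
    {"jaw": 1,"linear": [-0.003,0,0],"roll": 0},
    {"jaw": 1,"linear": [-0.01,0,0],"roll": 0},
    {"jaw": 1,"linear": [-0.014,0,0],"roll": 0},
    {"jaw": 1,"linear": [-0.014,-0.03,0],"roll": 0},
    {"jaw": 1,"linear": [-0.014,-0.046,-0.0007],"roll": 0},
    {"jaw": 1,"linear": [-0.008,-0.046,-0.0007],"roll": 0},
    {"jaw": 1,"linear": [-0.004,-0.046,-0.0007],"roll": 0},
    {"jaw": 1,"linear": [-0.004,-0.046,-0.0007],"roll": 0},
  ],
)

```text
t: 12.78
tool_pos: [0.545, 0.0714, 0.1996]
orientation: [1.038, 1.288, -0.99]
force: [-0.5, 0.2, -0.3]
opening: 0.0003
```

```bash
python3 -c "
from h import *
s,c=shot('wrist','w4.png')
where(); roll(); plan(bx(-.0377,.199),np.radians(14.57))
print(cv2.Rodrigues(read_state()['orientation'])[0][:,0].round(4))"
```

```text
box x -37.3 y -0.0 z 199.71 mm F [ 0.38 -0.01  0.25] t 12.82
roller x sil -22.7 band -27.7
tcp [0.5451 0.0714 0.1999] F [0.  0.4 0.5] t 12.88 q6 -0.22 plan [ 0.0015 -0.0007 -0.    ] 0.002877379343370497
[ 0.0417  0.004  -0.9991]
```

View pics/w4.png

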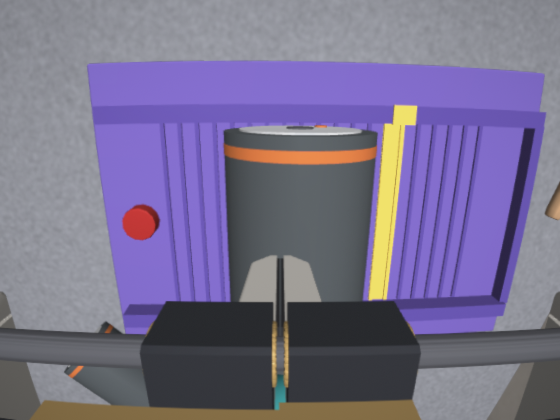

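View: roller sits on rib 0 (mark at column 388, tip at (281,257) left of the roller centre ~300). Now I'll press and start stroke 3.

>>> apply_moves(
  series=[
    {"jaw": 1,"linear": [0.0015,-0.0007,0],"roll": 0},
    {"jaw": 1,"linear": [0.003,-0.0007,0],"roll": 0},
    {"jaw": 1,"linear": [0.004,-0.0007,0],"roll": 0},
    {"jaw": 1,"linear": [0.0045,0,0],"roll": 0},
  ],
)

```text
t: 13.38
tool_pos: [0.5461, 0.0716, 0.1987]
orientation: [1.039, 1.286, -0.988]
force: [-1.0, 0.8, 8.7]
opening: 0.0003
```

```bash
python3 -c "
from h import *
where(); plan(bx(.0123,.1965),np.radians(14.57))"
```

```text
box x -36.3 y -0.1 z 198.69 mm F [-0.99  0.81  8.71] t 13.38
tcp [0.5461 0.0716 0.1987] F [-1.   0.8  8.7] t 13.38 q6 -0.22 plan [ 0.0072  0.0808 -0.0001] 0.0029470388203047073
```

>>> apply_moves(
  series=[
    {"jaw": 1,"linear": [0.0035,0.001,0],"roll": 0},
    {"jaw": 1,"linear": [0.0045,0.004,0],"roll": 0},
    {"jaw": 1,"linear": [0.0048,0.009,0],"roll": 0},
    {"jaw": 1,"linear": [0.005,0.014,0],"roll": 0},
    {"jaw": 1,"linear": [0.0052,0.019,0],"roll": 0},
    {"jaw": 1,"linear": [0.0054,0.024,0],"roll": 0},
  ],
)

```text
t: 14.12
tool_pos: [0.5621, 0.0756, 0.1996]
orientation: [1.041, 1.282, -0.984]
force: [-2.0, 1.1, 15.1]
opening: 0.0006
```

```bash
python3 -c "
from h import *
where(); plan(bx(.0123,.1965),np.radians(14.57))"
```

```text
box x -19.8 y -0.2 z 199.60 mm F [-1.96  1.15 15.08] t 14.12
tcp [0.5621 0.0756 0.1996] F [-2.   1.1 15.1] t 14.12 q6 -0.22 plan [ 0.0078  0.0532 -0.0003] 0.0032180423345100923
```

>>> apply_moves(
  series=[
    {"jaw": 1,"linear": [0.0067,0.005,0],"roll": 0},
    {"jaw": 1,"linear": [0.007,0.01,0],"roll": 0},
    {"jaw": 1,"linear": [0.0072,0.015,0],"roll": 0},
    {"jaw": 1,"linear": [0.0074,0.02,0],"roll": 0},
    {"jaw": 1,"linear": [0.0076,0.025,0],"roll": 0},
    {"jaw": 1,"linear": [0.0078,0.03,0],"roll": 0},
  ],
)

```text
t: 14.88
tool_pos: [0.5822, 0.0807, 0.1998]
orientation: [1.044, 1.277, -0.979]
force: [-0.9, 1.6, 14.6]
opening: 0.0004
```

```bash
python3 -c "
from h import *
where(); plan(bx(.0123,.1955),np.radians(14.57)); roll()"
```

```text
box x 1.0 y -0.4 z 199.84 mm F [-0.86  1.61 14.64] t 14.88
tcp [0.5822 0.0807 0.1998] F [-0.9  1.6 14.6] t 14.88 q6 -0.21 plan [ 0.0083  0.0184 -0.0007] 0.003497030256600908
roller x sil -4.1 band -6.0
```

>>> apply_moves(
  series=[
    {"jaw": 1,"linear": [0.0072,0.004,0],"roll": 0},
    {"jaw": 1,"linear": [0.0076,0.009,0],"roll": 0},
    {"jaw": 1,"linear": [0.008,0.014,0],"roll": 0},
    {"jaw": 1,"linear": [0.0083,0.018,0],"roll": 0},
    {"jaw": 1,"linear": [0.0083,0.018,0],"roll": 0},
  ],
)

```text
t: 15.55
tool_pos: [0.5954, 0.084, 0.1987]
orientation: [1.047, 1.272, -0.974]
force: [0.4, 1.4, 12.4]
opening: 0.0003
```

```bash
python3 -c "
from h import *
where(); plan(bx(-.0125,.206),np.radians(14.57)); roll()
print(cv2.Rodrigues(read_state()['orientation'])[0][:,0].round(4))"
```

```text
box x 14.6 y -0.4 z 198.67 mm F [ 0.36  1.44 12.36] t 15.55
tcp [0.5954 0.084  0.1987] F [ 0.4  1.4 12.4] t 15.55 q6 -0.2 plan [-0.015  -0.0443 -0.0007] 0.0038497479041846344
roller x sil 2.2 band 1.7
[ 0.0632  0.0068 -0.998 ]
```

>>> apply_moves(
  series=[
    {"jaw": 1,"linear": [-0.003,0,0],"roll": 0},
    {"jaw": 1,"linear": [-0.01,0,0],"roll": 0},
    {"jaw": 1,"linear": [-0.014,0,0],"roll": 0},
    {"jaw": 1,"linear": [-0.0155,-0.03,0],"roll": 0},
    {"jaw": 1,"linear": [-0.0155,-0.0447,-0.0007],"roll": 0},
    {"jaw": 1,"linear": [-0.01,-0.0447,-0.0007],"roll": 0},
    {"jaw": 1,"linear": [-0.006,-0.0447,-0.0007],"roll": 0},
    {"jaw": 1,"linear": [-0.006,-0.0447,-0.0007],"roll": 0},
  ],
)

```text
t: 16.6
tool_pos: [0.5692, 0.0776, 0.2001]
orientation: [1.047, 1.273, -0.975]
force: [-0.6, -0.1, -0.2]
opening: 0.0006
```

```bash
python3 -c "
from h import *
where(); roll(); plan(bx(-.0127,.197),np.radians(14.57))"
```

```text
box x -12.4 y -0.0 z 200.09 mm F [-0.6  -0.06 -0.17] t 16.6
roller x sil 2.2 band -3.7
tcp [0.5693 0.0776 0.2003] F [-0.1 -0.8  0.4] t 16.65 q6 -0.21 plan [ 0.0054 -0.0009 -0.0002] 0.003790182056486913
```

>>> apply_moves(
  series=[
    {"jaw": 1,"linear": [0.002,-0.0007,0],"roll": 0},
    {"jaw": 1,"linear": [0.0035,-0.0007,0],"roll": 0},
    {"jaw": 1,"linear": [0.0048,-0.0007,0],"roll": 0},
    {"jaw": 1,"linear": [0.0054,0,0],"roll": 0},
  ],
)

```text
t: 17.15
tool_pos: [0.5702, 0.0778, 0.1984]
orientation: [1.048, 1.271, -0.973]
force: [-1.1, 0.9, 7.9]
opening: 0.0003
```

```bash
python3 -c "
from h import *
where(); plan(bx(.0373,.196),np.radians(14.57))"
```

```text
box x -11.4 y -0.1 z 198.40 mm F [-1.08  0.86  7.85] t 17.15
tcp [0.5702 0.0778 0.1984] F [-1.1  0.9  7.9] t 17.15 q6 -0.21 plan [ 0.0092  0.0807 -0.0001] 0.003945407692552294
```

>>> apply_moves(
  series=[
    {"jaw": 1,"linear": [0.0036,0.001,0],"roll": 0},
    {"jaw": 1,"linear": [0.0047,0.004,0],"roll": 0},
    {"jaw": 1,"linear": [0.0052,0.009,0],"roll": 0},
    {"jaw": 1,"linear": [0.0055,0.014,0],"roll": 0},
    {"jaw": 1,"linear": [0.0058,0.019,0],"roll": 0},
    {"jaw": 1,"linear": [0.0061,0.024,0],"roll": 0},
  ],
)

```text
t: 17.9
tool_pos: [0.5864, 0.0819, 0.1994]
orientation: [1.051, 1.267, -0.969]
force: [-2.3, 0.7, 15.2]
opening: 0.0004
```

```bash
python3 -c "
from h import *
where(); plan(bx(.0373,.1955),np.radians(14.57))"
```

```text
box x 5.3 y -0.2 z 199.44 mm F [-2.34  0.65 15.23] t 17.9
tcp [0.5864 0.0819 0.1994] F [-2.3  0.7 15.2] t 17.9 q6 -0.21 plan [ 0.0103  0.0527 -0.0004] 0.00421986390896573
```

>>> apply_moves(
  series=[
    {"jaw": 1,"linear": [0.0068,0.005,0],"roll": 0},
    {"jaw": 1,"linear": [0.0072,0.01,0],"roll": 0},
    {"jaw": 1,"linear": [0.0076,0.015,0],"roll": 0},
    {"jaw": 1,"linear": [0.008,0.02,0],"roll": 0},
    {"jaw": 1,"linear": [0.0083,0.025,0],"roll": 0},
    {"jaw": 1,"linear": [0.0086,0.03,0],"roll": 0},
  ],
)

```text
t: 18.65
tool_pos: [0.6067, 0.0871, 0.1997]
orientation: [1.054, 1.261, -0.963]
force: [-0.4, 1.5, 14.6]
opening: 0.0001
```

```bash
python3 -c "
from h import *
where(); plan(bx(.0373,.1955),np.radians(14.57)); roll()"
```

```text
box x 26.3 y -0.4 z 199.75 mm F [-0.39  1.51 14.62] t 18.65
tcp [0.6067 0.0871 0.1997] F [-0.4  1.5 14.6] t 18.65 q6 -0.2 plan [ 0.0085  0.0177 -0.0006] 0.004530564256206068
roller x sil 20.7 band 18.2
```

>>> apply_moves(
  series=[
    {"jaw": 1,"linear": [0.0074,0.004,0],"roll": 0},
    {"jaw": 1,"linear": [0.0078,0.009,0],"roll": 0},
    {"jaw": 1,"linear": [0.0082,0.013,0],"roll": 0},
    {"jaw": 1,"linear": [0.0085,0.016,0],"roll": 0},
    {"jaw": 1,"linear": [0.0085,0.016,0],"roll": 0},
  ],
)

```text
t: 19.32
tool_pos: [0.6189, 0.0901, 0.1987]
orientation: [1.057, 1.257, -0.959]
force: [0.7, 1.7, 11.8]
opening: 0.0005
```

```bash
python3 -c "
from h import *
where(); plan(bx(.0123,.206),np.radians(14.57)); roll()
print(cv2.Rodrigues(read_state()['orientation'])[0][:,0].round(4))"
```

```text
box x 38.8 y -0.5 z 198.71 mm F [ 0.69  1.72 11.85] t 19.32
tcp [0.6189 0.0901 0.1987] F [ 0.7  1.7 11.8] t 19.32 q6 -0.2 plan [-0.0158 -0.043  -0.0008] 0.004617792208967823
roller x sil 26.6 band 25.2
[ 0.0846  0.0098 -0.9964]
```

>>> apply_moves(
  series=[
    {"jaw": 1,"linear": [-0.003,0,0],"roll": 0},
    {"jaw": 1,"linear": [-0.01,0,0],"roll": 0},
    {"jaw": 1,"linear": [-0.014,0,0],"roll": 0},
    {"jaw": 1,"linear": [-0.016,-0.03,0],"roll": 0},
    {"jaw": 1,"linear": [-0.016,-0.0435,-0.0008],"roll": 0},
    {"jaw": 1,"linear": [-0.01,-0.0435,-0.0008],"roll": 0},
    {"jaw": 1,"linear": [-0.007,-0.0435,-0.0008],"roll": 0},
    {"jaw": 1,"linear": [-0.007,-0.0435,-0.0008],"roll": 0},
  ],
)

```text
t: 20.38
tool_pos: [0.5933, 0.084, 0.2003]
orientation: [1.057, 1.257, -0.959]
force: [-0.2, -0.7, 0.1]
opening: 0.0003
```

```bash
python3 -c "
from h import *
s,c=shot('wrist','w5.png')
where(); roll(); plan(bx(.0123,.197),np.radians(14.57))"
```

```text
box x 12.5 y -0.0 z 200.44 mm F [ 0.78  0.34 -0.66] t 20.43
roller x sil 27.1 band 20.5
tcp [0.5934 0.0839 0.2006] F [-0.3  0.8 -0.3] t 20.48 q6 -0.21 plan [ 0.0059 -0.001  -0.0002] 0.004789931796210093
```

View pics/w5.png

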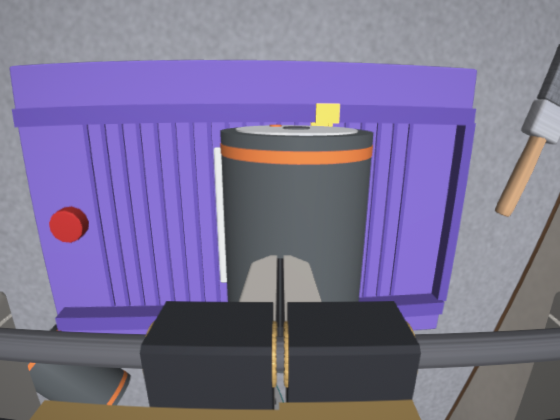

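View: roller on rib 2, first rib at (219,215), mark patch at (327,114) ahead. Now the last stroke.

>>> apply_moves(
  series=[
    {"jaw": 1,"linear": [0.002,-0.0007,0],"roll": 0},
    {"jaw": 1,"linear": [0.0035,-0.0007,0],"roll": 0},
    {"jaw": 1,"linear": [0.005,-0.0007,0],"roll": 0},
    {"jaw": 1,"linear": [0.006,0,0],"roll": 0},
  ],
)

```text
t: 20.98
tool_pos: [0.5944, 0.0841, 0.1982]
orientation: [1.058, 1.255, -0.957]
force: [-0.8, -0.1, 7.5]
opening: 0.0007
```

```bash
python3 -c "
from h import *
where(); plan(bx(.0623,.1955),np.radians(14.57))"
```

```text
box x 13.6 y -0.1 z 198.21 mm F [-0.83 -0.11  7.46] t 20.98
tcp [0.5944 0.0841 0.1982] F [-0.8 -0.1  7.5] t 20.98 q6 -0.21 plan [ 0.0115  0.0805 -0.    ] 0.004831232776388106
```

>>> apply_moves(
  series=[
    {"jaw": 1,"linear": [0.0036,0.001,0],"roll": 0},
    {"jaw": 1,"linear": [0.0047,0.004,0],"roll": 0},
    {"jaw": 1,"linear": [0.0052,0.009,0],"roll": 0},
    {"jaw": 1,"linear": [0.0056,0.014,0],"roll": 0},
    {"jaw": 1,"linear": [0.006,0.019,0],"roll": 0},
    {"jaw": 1,"linear": [0.0064,0.024,0],"roll": 0},
  ],
)

```text
t: 21.72
tool_pos: [0.6108, 0.0883, 0.1993]
orientation: [1.061, 1.251, -0.953]
force: [-0.9, 0.3, 13.6]
opening: 0.0004
```

```bash
python3 -c "
from h import *
where(); plan(bx(.0623,.1955),np.radians(14.57))"
```

```text
box x 30.6 y -0.2 z 199.31 mm F [-0.91  0.35 13.64] t 21.73
tcp [0.6108 0.0883 0.1993] F [-0.9  0.3 13.6] t 21.73 q6 -0.2 plan [ 0.0112  0.0521 -0.0003] 0.005042449771628791
```

>>> apply_moves(
  series=[
    {"jaw": 1,"linear": [0.0066,0.005,0],"roll": 0},
    {"jaw": 1,"linear": [0.0071,0.01,0],"roll": 0},
    {"jaw": 1,"linear": [0.0076,0.015,0],"roll": 0},
    {"jaw": 1,"linear": [0.008,0.02,0],"roll": 0},
    {"jaw": 1,"linear": [0.0084,0.025,0],"roll": 0},
    {"jaw": 1,"linear": [0.0088,0.03,0],"roll": 0},
  ],
)

```text
t: 22.48
tool_pos: [0.6311, 0.0935, 0.1997]
orientation: [1.064, 1.246, -0.947]
force: [0.1, 1.2, 13.1]
opening: 0.0001
```

```bash
python3 -c "
from h import *
where(); plan(bx(.0623,.1955),np.radians(14.57)); roll()"
```

```text
box x 51.5 y -0.3 z 199.71 mm F [ 0.07  1.25 13.12] t 22.48
tcp [0.6311 0.0935 0.1997] F [ 0.1  1.2 13.1] t 22.48 q6 -0.2 plan [ 0.0088  0.0172 -0.0005] 0.005328801707011148
roller x sil 46.1 band 42.9
```

>>> apply_moves(
  series=[
    {"jaw": 1,"linear": [0.0074,0.004,0],"roll": 0},
    {"jaw": 1,"linear": [0.0078,0.009,0],"roll": 0},
    {"jaw": 1,"linear": [0.0082,0.013,0],"roll": 0},
    {"jaw": 1,"linear": [0.0082,0.015,0],"roll": 0},
    {"jaw": 1,"linear": [0.0082,0.015,0],"roll": 0},
  ],
)

```text
t: 23.15
tool_pos: [0.6425, 0.0963, 0.1988]
orientation: [1.066, 1.241, -0.943]
force: [0.6, 1.5, 11.0]
opening: 0.0003
```

```bash
python3 -c "
from h import *
where(); plan(bx(.0623,.23),np.radians(14.57)); roll()"
```

```text
box x 63.2 y -0.4 z 198.78 mm F [ 0.6   1.53 10.98] t 23.15
tcp [0.6425 0.0963 0.1988] F [ 0.6  1.5 11. ] t 23.15 q6 -0.19 plan [-0.0519  0.004   0.0001] 0.005414741003107319
roller x sil 52.1 band 49.5
```

>>> apply_moves(
  series=[
    {"jaw": 1,"linear": [-0.002,0,0],"roll": 0},
    {"jaw": 1,"linear": [-0.006,0.0005,0],"roll": 0},
    {"jaw": 1,"linear": [-0.014,0.001,0],"roll": 0},
    {"jaw": 1,"linear": [-0.05,0.004,0],"roll": 0},
    {"jaw": 1,"linear": [-0.14,0.013,0],"roll": 0},
    {"jaw": 1,"linear": [-0.22,0.02,0],"roll": 0},
    {"jaw": 1,"linear": [-0.23,-0.05,0],"roll": 0},
    {"jaw": 1,"linear": [-0.23,-0.11,0],"roll": 0},
    {"jaw": 1,"linear": [-0.23,-0.11,0],"roll": 0},
    {"jaw": 1,"linear": [-0.23,-0.11,0],"roll": 0},
  ],
)

```text
t: 24.45
tool_pos: [0.5648, 0.0778, 0.3294]
orientation: [1.067, 1.241, -0.943]
force: [-0.5, -0.7, 1.0]
opening: 0.0006
```

```bash
python3 -c "
from h import *
import pickle
s,c=shot('wrist','w6.png'); pickle.dump((s,c),open('w6.pkl','wb'))
where(); roll(); plan(bx(-.140,.14),np.radians(14.57))
cv2.imwrite('pics/w6c.png',cv2.resize(c['pixels'][50:300,60:460],None,fx=2,fy=2,interpolation=cv2.INTER_CUBIC))"
```

```text
box x -16.4 y 1.2 z 329.27 mm F [ 0.05 -0.33  0.86] t 24.5
roller x sil 52.8 band 40.9
tcp [0.5651 0.0779 0.3292] F [ 0.3  0.4 -0.5] t 24.55 q6 -0.22 plan [ 0.2917 -0.2384 -0.0032] 0.005563265251316807
```

View pics/w6c.png

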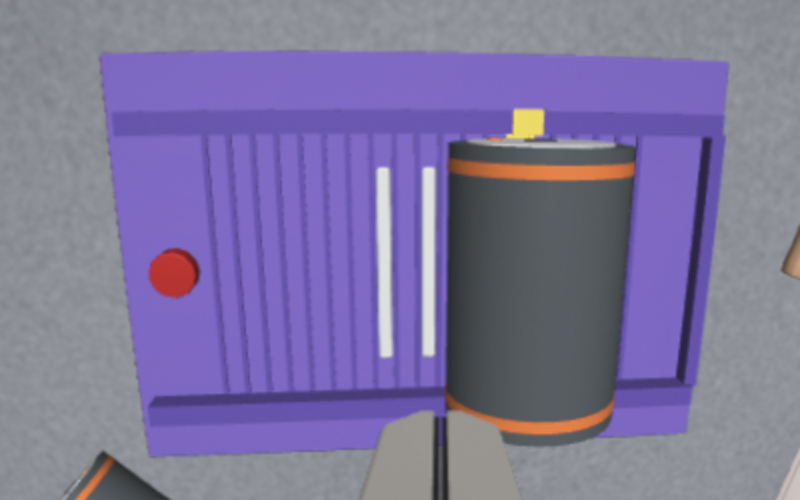

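View: the roller is over the mark (patch at crop (528,122), roller centre ~541 with parallax), and ribs 0 and 1 are visible at crop (384,262) and (428,262). Press heights were the same on the ribs as in ribless grooves, so they look flush. Now the plug.

Run:
```python
from h import *
import pickle
s,c=pickle.load(open('w6.pkl','rb')); h=cv2.cvtColor(c['pixels'],cv2.COLOR_BGR2HSV)
m=cv2.inRange(h,(0,150,60),(6,255,255))|cv2.inRange(h,(174,150,60),(180,255,255)); m[:,:110]=0; m[:,170:]=0
k,l,st,ce=cv2.connectedComponentsWithStats(m); i=1+np.argmax(st[1:,4]); print(st[i],ce[i])
p=ray(c,[ce[i]],.12,s)[0]; print('plug box',((p[:2]-O)@np.c_[U,[-U[1],U[0]]]*1e3).round(1))
plan(bx(-.134,.135),np.radians(14.57)); plan(bx(-.134,.25))
```

```text
[135 175  24  23 428] [146.36214953 186.03504673]
plug box [-138.5    0.7]
tcp [0.5651 0.0779 0.3292] F [ 0.3  0.4 -0.5] t 24.55 q6 -0.22 plan [ 0.3011 -0.2293 -0.0033] 0.005563265251316807
tcp [0.5651 0.0779 0.3292] F [ 0.3  0.4 -0.5] t 24.55 q6 -0.22 plan [ 0.1105 -0.209  -0.0004]
```

>>> apply_moves(
  series=[
    {"jaw": 1,"linear": [0.03,-0.08,0],"roll": 0},
    {"jaw": 1,"linear": [0.06,-0.16,0],"roll": 0},
    {"jaw": 1,"linear": [0.11,-0.209,0],"roll": 0},
    {"jaw": 1,"linear": [0.2,-0.219,-0.002],"roll": 0},
    {"jaw": 1,"linear": [0.27,-0.226,-0.003],"roll": 0},
    {"jaw": 1,"linear": [0.3,-0.229,-0.003],"roll": 0},
    {"jaw": 1,"linear": [0.3,-0.229,-0.003],"roll": 0},
    {"jaw": 1,"linear": [0.3,-0.229,-0.003],"roll": 0},
  ],
)

```text
t: 25.55
tool_pos: [0.4532, 0.047, 0.1377]
orientation: [1.067, 1.239, -0.941]
force: [1.0, 0.4, -0.2]
opening: 0.0006
```

```bash
python3 -c "
from h import *
where(); plan(bx(-.134,.123)); plan(bx(-.134,.113))
print(cv2.Rodrigues(read_state()['orientation'])[0][:,0].round(4))"
```

```text
box x -132.4 y -0.5 z 137.71 mm F [ 0.96  0.35 -0.22] t 25.55
tcp [0.4532 0.047  0.1377] F [ 1.   0.4 -0.2] t 25.55 q6 -0.28 plan [ 0.0241 -0.0052 -0.0012]
tcp [0.4532 0.047  0.1377] F [ 1.   0.4 -0.2] t 25.55 q6 -0.28 plan [ 0.0406 -0.0071 -0.0015]
[ 0.1085  0.0128 -0.994 ]
```

>>> apply_moves(
  series=[
    {"jaw": 1,"linear": [0.015,-0.004,-0.001],"roll": 0},
    {"jaw": 1,"linear": [0.024,-0.005,-0.001],"roll": 0},
    {"jaw": 1,"linear": [0.028,-0.0055,-0.001],"roll": 0},
    {"jaw": 1,"linear": [0.032,-0.006,-0.001],"roll": 0},
    {"jaw": 1,"linear": [0.036,-0.0065,-0.001],"roll": 0},
  ],
)

```text
t: 26.18
tool_pos: [0.4516, 0.0469, 0.1163]
orientation: [1.067, 1.239, -0.941]
force: [-3.7, 0.6, 6.5]
opening: 0.0003
```

```bash
python3 -c "
from h import *
where(); plan(bx(-.134,.110))"
```

```text
box x -133.9 y -0.2 z 116.34 mm F [-3.74  0.59  6.53] t 26.18
tcp [0.4516 0.0469 0.1163] F [-3.7  0.6  6.5] t 26.18 q6 -0.28 plan [ 0.0105 -0.0013 -0.0005]
```

>>> apply_moves(
  series=[
    {"jaw": 1,"linear": [0.003,0,0],"roll": 0},
    {"jaw": 1,"linear": [0.006,-0.0005,0],"roll": 0},
    {"jaw": 1,"linear": [0.008,-0.001,0],"roll": 0},
    {"jaw": 1,"linear": [0.009,-0.001,0],"roll": 0},
  ],
)

```text
t: 26.68
tool_pos: [0.4519, 0.047, 0.1128]
orientation: [1.067, 1.239, -0.94]
force: [-12.4, 0.0, 21.8]
opening: 0.0007
```

```bash
python3 -c "
from h import *
where(); plan(bx(-.134,.110))"
```

```text
box x -133.6 y -0.2 z 112.79 mm F [-1.235e+01  1.000e-02  2.176e+01] t 26.68
tcp [0.4519 0.047  0.1128] F [-12.4   0.   21.8] t 26.68 q6 -0.29 plan [ 0.0045 -0.0011 -0.0005]
```

>>> apply_moves(
  series=[
    {"jaw": 1,"linear": [0,0,0],"roll": 0},
    {"jaw": 1,"linear": [-0.01,0.001,0],"roll": 0},
    {"jaw": 1,"linear": [-0.05,0.005,0],"roll": 0},
    {"jaw": 1,"linear": [-0.14,0.014,0],"roll": 0},
    {"jaw": 1,"linear": [-0.23,0.024,0],"roll": 0},
    {"jaw": 1,"linear": [-0.3,0.08,0],"roll": 0},
    {"jaw": 1,"linear": [-0.3,0.16,0],"roll": 0},
    {"jaw": 1,"linear": [-0.3,0.16,0],"roll": 0},
    {"jaw": 1,"linear": [-0.3,0.16,0],"roll": 0},
    {"jaw": 1,"linear": [-0.3,0.16,0],"roll": 0},
  ],
)

```text
t: 27.92
tool_pos: [0.5237, 0.0689, 0.3023]
orientation: [1.068, 1.239, -0.941]
force: [-0.4, 0.3, 0.9]
opening: 0.0006
```

Run:
```python
from h import *
where()
s,c=shot('wrist','w7.png'); s2,c2=shot('side','side7.png'); s3,c3=shot('scene','scene7.png')
a=cv2.resize(c['pixels'][50:290,100:420],(800,600)) 
b=cv2.resize(c2['pixels'][150:270,200:360],(400,300),interpolation=cv2.INTER_CUBIC); e=cv2.resize(c3['pixels'][145:280,240:420][:,:],(400,300),interpolation=cv2.INTER_CUBIC)
cv2.imwrite('pics/f7.png',np.vstack([np.hstack([b,e])]) ); cv2.imwrite('pics/f7w.png',a)
def blobs(c,s,lo,hi,z,roi):
    h=cv2.cvtColor(c['pixels'],cv2.COLOR_BGR2HSV); m=cv2.inRange(h,lo,hi); M=np.zeros_like(m); y0,y1,x0,x1=roi; M[y0:y1,x0:x1]=m[y0:y1,x0:x1]
    k,l,st,ce=cv2.connectedComponentsWithStats(M)
    for i in range(1,k):
        if st[i,4]>25: print(st[i],ce[i].round(1),((ray(c,[ce[i]],z,s)[0][:2]-O)@np.c_[U,[-U[1],U[0]]]*1e3).round(1))
print('red');blobs(c,s,(0,150,60),(6,255,255),.113,(0,420,0,560)); blobs(c2,s2,(0,150,60),(6,255,255),.112,(200,260,200,260)); blobs(c3,s3,(0,150,60),(6,255,255),.112,(145,185,250,320))
print('yellow');blobs(c,s,(22,130,100),(35,255,255),.126,(0,420,0,560))
print('orange');blobs(c3,s3,(5,130,80),(18,255,255),.19,(150,260,240,360)); blobs(c,s,(5,130,80),(18,255,255),.199,(0,300,0,560)); blobs(c2,s2,(5,130,80),(18,255,255),.19,(150,260,220,340))
```

```text
box x -58.6 y 2.9 z 302.25 mm F [-0.37  0.34  0.89] t 27.93
red
[171 181  22  22 370] [181.6 191.4] [-139.3    0.3]
yellow
[358 108  21  14 198] [370.2 114.2] [50.  77.5]
orange
[326 193  10  31  71] [331.8 207.5] [67.4 58.5]
[281 204  10  32  81] [286.7 218.9] [ 67.8 -61.5]
[333 133  99  13 744] [382.3 140.1] [34.4 59.6]
[326 254  89  26 536] [369.6 272. ] [ 33.7 -56.4]
[131 288   9  12  45] [135.2 294. ] [-171.   -67.2]
[270 163  19  21  54] [276.6 170.4] [29. 58.]
[294 184  21  22  62] [301.2 192.8] [ 27.7 -62.3]
```

View pics/f7.png

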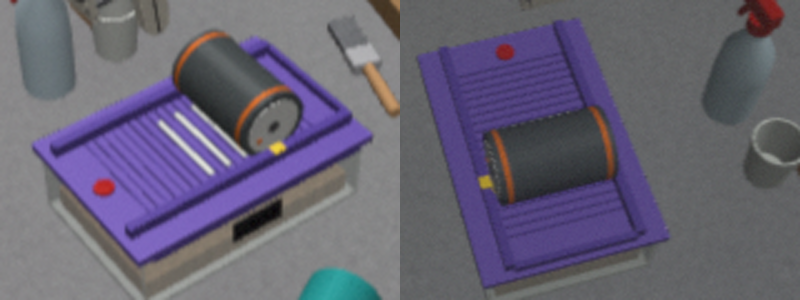

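View pics/f7w.png

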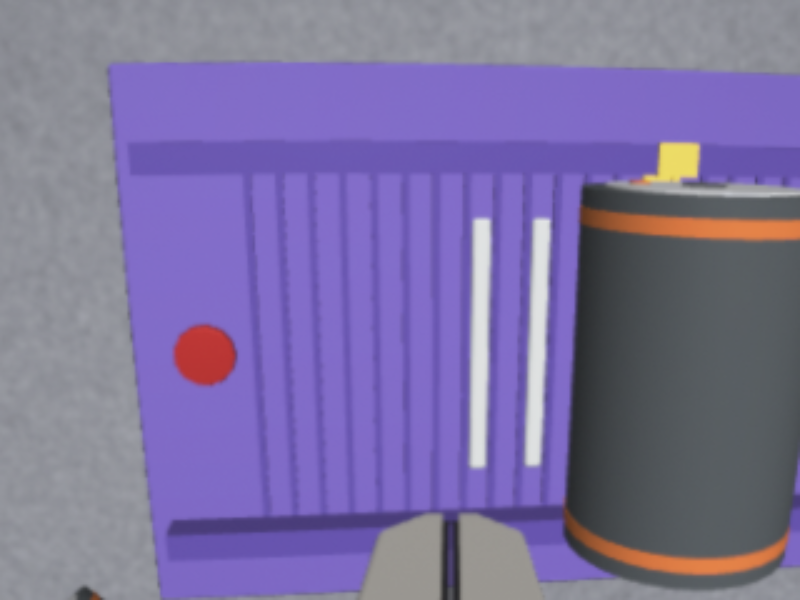

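Both views show the roller beside the yellow patch, the ribs lying in line with the ridges, and the plug low at side-crop (104,187). As a last check I'll compare the roller's travel with the starting pictures.

Run:
```python
from h import *
import pickle
d=pickle.load(open('d0.pkl','rb'))
for n,p0,p1 in [('scene',[(318.2,173.4),(275.2,182.9)],[(331.8,207.5),(286.7,218.9)]),('side',[(245.3,184.9),(270,208)],[(276.6,170.4),(301.2,192.8)])]:
    c=d[n][1]; print(n,'travel mm',(1e3*(ray(c,p1,.185)-ray(c,p0,.185))[:,:2]@U).round(1))
c=d['side'][1]; print('side plug before/after z-equivalent: ',ray(c,[(240.8,223.6)],.117))
im=cv2.imread('pics/side7.png'); h=cv2.cvtColor(im,cv2.COLOR_BGR2HSV); m=cv2.inRange(h,(0,140,60),(6,255,255)); m[:200]=0; m[:,:225]=0; m[:,260:]=0
y,x=np.nonzero(m); print(x.mean(),y.mean(),len(x))
for z in (.113,.121):
    P=np.array([[*(O-.14*U),z]]); print(z,cv2.projectPoints(P,np.array(c['rvec']),np.array(c['tvec']),np.array(c['intrinsics']),np.array(c['D']))[0].ravel())
```

```text
scene travel mm [111.3 113.8]
side travel mm [110.2 106.6]
side plug before/after z-equivalent:  [[0.44484231 0.04544818 0.117     ]]
241.3 224.65 20
0.113 [241.15550887 224.44610706]
0.121 [240.98314593 222.52418852]
```

```bash
python3 -c "
from h import *
where(); print(close_job())"
```

```text
box x -58.3 y 2.9 z 302.60 mm F [-0.03 -0.28 -0.89] t 28.07
the job is handed in; nothing more can be done
None
```

The job is handed in: the roller went over all three ribs and stopped at the yellow mark, then I pushed the red vent plug home and withdrew the arm. It took 28 s of the 72 s allowed.

**Roller:** I rolled it in five strokes with the closed fingertips. The downward force was about 13–15 N while rolling, 8–12 N at stroke ends, and 15.2 N at the highest reading. These are readings between moves, so shorter peaks would not show. I lifted the fingers only with the roller resting in a groove.

**Position at the mark:** The scene camera puts its travel at 111–114 mm against the roughly 112.5 mm needed. The wrist view agrees, with the axis at about box x = 50 mm. The side camera read lower, 107–110 mm, and I put that down to its coarse view of the orange bands.

**Ribs:** I judged them flush only indirectly. The roller sat no higher on the ribs than in grooves without one, and the pictures show them in line with the ridges. I did not measure their depth, and rib 2 is mostly hidden by the roller.

**Plug:** It moved at about 6.5 N, then stopped hard at 21.8 N of downward force. In the side view its top now sits at about 113 mm, which matches the home position.

**Gripper tilt:** The gripper gradually leaned forward to about 6° while pressing. I pressed the plug 6 mm off its centre to allow for this, and there was about 12 N of sideways force at the final push.

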